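# Slide the flat pastry rule over the board's edge, pinch it and put it in the tray

## Task

The dough is rolled out, so put the thin green pastry rule away in the blue tray. It lies too flat to pick up where it is: slide it along the board towards you until its near end sticks out a few centimetres (about 3 to 5) over the board's front edge, pinch it by that overhanging end and lift it clear. Then lower it into the tray, without dropping it, and let go so that it lies flat on the tray floor; leave the orange rule and the peeler where they lie.

Things in the scene. Friction and masses are not known exactly. Their poses are not given: they have to be found in the camera images.
- green_rule_center (a point): Centre of the rule to put away: a stiff flat green plastic strip, 140 x 40 x 5 mm, 30 to 60 g, white ticks along one side, black dot at the far end. x runs along it away from the robot (ends at -70 and +70 mm; turned by at most 0.2 rad at the start), y across, z up; 2.5 mm above its underside. Sliding friction about 0.6; it tips off the board when its centre passes the edge.
- green_rule_end (a point): Middle of the near (-x) end of the green rule, 2.5 mm above its underside; axes as for its centre.
- orange_rule_center (a point): Centre of the other rule, orange, otherwise the same (140 x 40 x 5 mm). It stays where it is.
- peeler: Black vegetable peeler, 170 x 25 x 18 mm, lying along x on the board; origin at the centre of its underside. It stays where it is.
- board_front (a point): Middle of the front edge, on the top face, of a fixed light wooden hob cover board: 270 x 270 mm, top 60 mm above the stove. x points from this edge across the board away from the robot, y along the edge. Before the edge it is open down to the grates. The rules and the peeler lie on it side by side in any order, 85 mm apart, near ends up to 45 mm behind the edge.
- tray_in (a point): Centre of the inner floor (top face, about 5 mm above the stove) of a fixed blue enamelled tray to the right of the board. Outside 200 mm along its x, 140 mm along its y, 22 mm high; walls 5 mm thick, inside 190 x 130 mm. Turned by up to 0.2 rad; z up.
Things that resemble listed ones, but are neither listed nor needed, are in the scene too. Of the things that look like the part that bears green_rule_center, the larger one is meant.

How it is judged:
By the outcome, as a careful person would: the job done as asked, in the order asked, and still so for the second after the job is handed in, with the robot touching nothing.
It also fails if it takes over 51 s, if anything falls off the work surface, if the arm or the gripper's body presses on something with over 40 N, if the wrist force passes 120 N, or if a joint passes its speed limit or range.

## Robot

A 6-joint arm with a two-finger parallel gripper is mounted at the origin on a cart in front of the work surface, level with it; the furniture and walls round the work are solid. World frame = base frame: x ahead of the robot, y to its left, z up, the work surface at z = 0. Lengths are in m, angles in degrees, forces in N, time in s.
With the tool pointing down it reaches from about 0.375 to 0.9 m from the base axis. Payload 3.1 kg.
Tool frame: the origin (TCP) lies at the centre of the arm's flange, where the gripper is bolted on; the fingertips stand 182 mm ahead of it and the grasp point (between the pads) lies 164 mm ahead of it; x points along the fingers, z is the direction in which the jaws open and shut, and the axes are right-handed (so a half turn about x gives the same grasp; the last joint's range is limited). The gripper opens to 87 mm and grips with 3 to 60 N. Pads are 19 mm wide; open, the fingers measure 117 mm over their backs; the gripper's body (75 mm by 190 mm) begins 51 mm behind the grasp point.
Start: joints at [58.528, 30.224, 82.088, -0, 67.689, -10.227], TCP at [0.226, 0.583, 0.405] pointing down, gripper open.
Joint ranges: [-176.69, 176.69], [-43.24, 126.21], [12.49, 139.97], [-82, 262], [0, 151.66], [-163.58, 163.58]. Speed limits (degrees/s): [159.86, 159.86, 180, 180, 180, 180].

## Interface

Orientations are given as a 3x3 rotation matrix whose columns are the frame's x, y, z axes.
In Python, from rig import bot gives the robot as it stands.
- The arm moves only by the shell command python3 -m crank 'ROWS' [OPENING]. ROWS is JSON, a list of rows, each an object with "offset": the shift along the tool's x, y, z in m, a list of three; "spin": the turn about the tool's x in rad. A call has 1 to 12 rows; each row shifts and turns the commanded pose from where the row before left it, along the tool's axes as they then stand; what a row does not reach is not made up. A row lasts 1/10 s, in which the tool goes at most 50 mm and 8.59 degrees, less where a joint would pass 70% of its speed; a pose out of reach is approached as far as the arm can. A call is refused whole if a number of a shift passes 0.05 or a number of a turn 0.15, either way. A call with a gripper value outside its range is refused whole. OPENING is the finger opening in m, from 0 to 0.087, set as the call begins (- or left out, the last holds). The fingers move at their own pace and stop on an object; the grip force is fixed at half the most. Time passes only in rows, so rows that do not move let the fingers close. It gives the time, the measured TCP pose, the force and the opening at its end, in the units of the state.
- bot.read_state(): the state, without advancing time (a new reading comes with each control period).
- bot.capture(name): name is "scene" or "top" or "wrist"; returns a dict with "pixels" (384x512x3 uint8, blue, green, red), "depth" (384x512 float32, m along the optical axis (not along the pixel's ray), 0 where there is no reading), "K" (3x3 intrinsics, pixels), "world_to_cam" (4x4, takes a point from world to camera coordinates). Camera axes: x right, y up, looking along -z (the intrinsics and any distortion apply to the point x, -y, -z); pixel columns grow to the right and rows downward; lengths in m; the calibration is good to about 2 mm. A picture is of the moment at which its call begins.
- bot.hand_in(): hands the job in, once; it reports no verdict.
Trained networks look in a picture, given as the dict that the camera call returned (one of the last four; its "shot" number tells which), for a name from the list of things; names that differ only in an ending like _2 or _b are one class to them, and where a whole thing is asked for, a point or a joint stands for the part that bears it (a point fixed in the world has none). Each returns a list of dicts, best first, with "p" (0 to 1); they miss things now and then, are a little off and sometimes report something else, mostly with a low value. They report only what shows in the picture. A call takes as long as a camera call. They do not tell look-alikes from the thing itself.
- bot.regions_of(label, picture): "region" (384x512 bool, what is visible of it) and "extent" ([centre column, centre row, width, height] in pixels, round what is visible of it).
The state is a dict: "time_s": time; "joint_positions": joint angles; "qvel": joint speeds; "tau": joint torques, N m; "position": TCP position; "tcp_rot": TCP orientation; "force": force on the tool from outside, world axes, zero at the start; "moment": the same for the moment, N m; "opening": opening from 0.0 (shut) to 1.0 (fully open).
Only numpy, scipy, OpenCV 4.12 (cv2) and the standard library are available. Lean on these libraries where they do the work, as an engineer would, in place of code of your own. Each camera call takes 0.05 s, during which the arm holds its last target.

## Working session

There is one attempt and no reset: what is moved stays moved. The work goes in short steps, Python scripts to look and compute and a shell command to move; the robot and the scene stay as the last step left them, time stands still between calls to the robot, and variables do not carry over. Pictures are saved under pics/ and viewed, and the job is handed in when it is done.

```bash
ls; mkdir -p pics
cat > h.py <<'E'
from rig import bot
import numpy as np, cv2
def cap(n,save=None):
    p=bot.capture(n)
    if save: cv2.imwrite('pics/'+save,p['pixels'])
    return p
def pts(p,mask=None):
    d=p['depth'];K=p['K'];T=np.linalg.inv(p['world_to_cam'])
    v,u=np.nonzero((d>0)&(mask if mask is not None else True))
    z=d[v,u];x=(u-K[0,2])/K[0,0]*z;y=(v-K[1,2])/K[1,1]*z
    c=np.stack([x,-y,-z,np.ones_like(z)])
    return (T@c)[:3].T,u,v
E
python3 - <<'E'
from h import *
s=bot.read_state()
print({k:np.round(v,3).tolist() for k,v in s.items()})
for n in ['scene','top','wrist']:
    p=cap(n,n+'0.png')
    print(n,p.keys(),p['K'].tolist(),np.round(p['world_to_cam'],3).tolist())
    np.savez('/tmp/'+n+'0.npz',**{k:p[k] for k in('pixels','depth','K','world_to_cam')})
E
```

```text
pics
{'time_s': 0.0, 'joint_positions': [58.527, 30.279, 82.159, -0.002, 67.687, -10.23], 'qvel': [-0.029, -0.006, -0.022, 0.01, 0.126, 0.002], 'tau': [-0.002, -44.005, -17.659, 0.063, 0.058, -0.0], 'position': [0.226, 0.582, 0.404], 'tcp_rot': [[-0.001, -0.932, 0.362], [-0.002, 0.362, 0.932], [-1.0, 0.0, -0.002]], 'force': [0.319, -0.225, -0.645], 'moment': [0.008, 0.032, 0.043], 'opening': 0.998}
scene dict_keys(['pixels', 'depth', 'K', 'world_to_cam', 'shot']) [[434.1121572559179, 0.0, 255.58930971873096], [0.0, 434.1121572559179, 189.60016638092043], [0.0, 0.0, 1.0]] [[-0.998, 0.058, 0.005, 0.566], [-0.048, -0.87, 0.49, -0.03], [0.033, 0.489, 0.872, -0.943], [0.0, 0.0, 0.0, 1.0]]
top dict_keys(['pixels', 'depth', 'K', 'world_to_cam', 'shot']) [[442.323259272779, 0.0, 248.74919793717422], [0.0, 442.323259272779, 193.66234077131605], [0.0, 0.0, 1.0]] [[-0.018, -1.0, -0.009, 0.003], [0.989, -0.02, 0.147, -0.582], [-0.148, -0.006, 0.989, -0.863], [0.0, 0.0, 0.0, 1.0]]
wrist dict_keys(['pixels', 'depth', 'K', 'world_to_cam', 'shot']) [[315.4614219432062, 0.0, 252.25845765100283], [0.0, 315.4614219432062, 191.04194219166885], [0.0, 0.0, 1.0]] [[0.364, 0.932, -0.003, -0.622], [-0.891, 0.347, -0.295, 0.035], [-0.273, 0.11, 0.956, -0.393], [0.0, 0.0, 0.0, 1.0]]
```

View pics/top0.png

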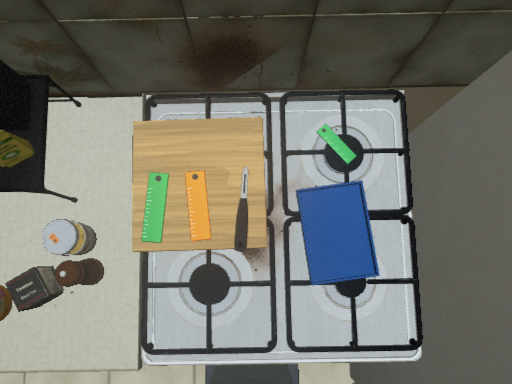

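View pics/scene0.png

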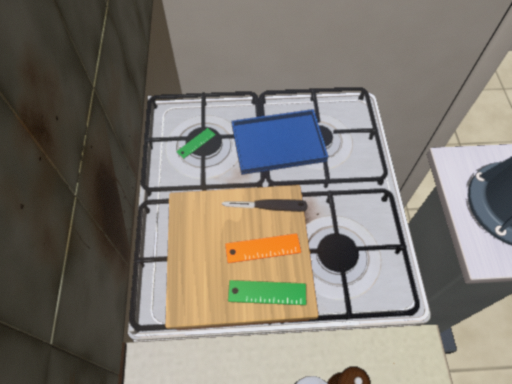

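View pics/wrist0.png

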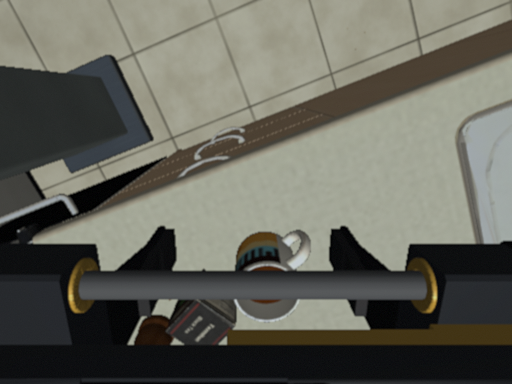

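The top picture shows a large green rule at (155,208) on the board, the orange rule at (198,205) and the peeler at (242,208). The tray is at (338,232), and a small green look-alike lies on the grate at (337,144). Scene agrees. The larger green rule on the board, with ticks and a dot at its far end, fits the description.

Run:
```python
from h import *
p=cap('top')
def rect(P,tag):
    r=cv2.minAreaRect(P[:,:2].astype(np.float32)); b=cv2.boxPoints(r)
    print(tag,len(P),'c',np.round(r[0],4),'size',np.round(r[1],4),'ang',round(r[2],2),'z med',np.round(np.median(P[:,2]),4)); print(np.round(b,4).tolist())
for l in ['green_rule_center','orange_rule_center','peeler','tray_in','board_front']:
    try: R=bot.regions_of(l,p)
    except Exception as e: print(l,e); continue
    for r in R:
        print(l,round(r['p'],2),np.round(r['extent'],1))
        P,u,v=pts(p,r['region']); 
        if len(P)>50: rect(P,l)
# board
P,u,v=pts(p); hsv=cv2.cvtColor(p['pixels'],cv2.COLOR_BGR2HSV)[v,u]
m=(abs(P[:,2]-.06)<.012)&(P[:,0]<.8)&(P[:,1]<.3)&(P[:,1]>-.12)&(P[:,0]>.35)
rect(P[m],'board')
m=(hsv[:,0]>100)&(hsv[:,0]<125)&(hsv[:,1]>150)&(P[:,1]<0)
rect(P[m],'trayall'); Q=P[m]; print(np.percentile(Q[:,2],[1,10,50,90,99]))
rect(Q[Q[:,2]>.015],'trayrim'); rect(Q[Q[:,2]<.008],'trayfloor')
cv2.imwrite('pics/crop0.png',np.hstack([cv2.resize(p['pixels'][160:260,130:230],(400,400)),cv2.resize(p['pixels'][110:210,290:390],(400,400))]))
```

```text
green_rule_center 0.92 [153.8 208.2  28.8  69.5]
green_rule_center 1368 c [0.557  0.1804] size [0.0405 0.1396] ang 84.32 z med 0.0638
[[0.4855000078678131, 0.1671999990940094], [0.6244999766349792, 0.15330000221729279], [0.6284999847412109, 0.19359999895095825], [0.4894999861717224, 0.20739999413490295]]
green_rule_center 0.65 [335.8 142.9  37.8  40.1]
green_rule_center 564 c [ 0.6979 -0.2024] size [0.0976 0.0365] ang 41.75 z med 0.0026
[[0.649399995803833, -0.22130000591278076], [0.6736999750137329, -0.2485000044107437], [0.746399998664856, -0.18359999358654022], [0.7221999764442444, -0.15639999508857727]]
orange_rule_center 0.9 [198.  204.1  27.   65.5]
orange_rule_center 1350 c [0.5597 0.0953] size [0.1412 0.0422] ang 4.45 z med 0.064
[[0.4876999855041504, 0.11089999973773956], [0.4909999966621399, 0.06880000233650208], [0.6316999793052673, 0.07980000227689743], [0.6284999847412109, 0.121799997985363]]
peeler 0.7 [243.7 209.   17.4  83.6]
peeler 842 c [0.5494 0.0045] size [0.0265 0.1679] ang 83.97 z med 0.0711
[[0.4645000100135803, 9.999999747378752e-05], [0.6315000057220459, -0.0
[... 1057 characters left out ...]
960422516], [0.7851999998092651, -0.357699990272522], [0.786300003528595, -0.11240000277757645], [0.2743000090122223, -0.11010000109672546]]
[0.00010301 0.00204982 0.00430017 0.01341192 0.02268034]
trayrim 602 c [ 0.5025 -0.1896] size [0.1992 0.1395] ang 7.16 z med 0.0207
[[0.39500001072883606, -0.13279999792575836], [0.4124000072479248, -0.2712000012397766], [0.6100000143051147, -0.24629999697208405], [0.5925999879837036, -0.1080000028014183]]
trayfloor 5485 c [ 0.5297 -0.2368] size [0.2395 0.512 ] ang 89.74 z med 0.004
[[0.27320000529289246, -0.3553999960422516], [0.7851999998092651, -0.357699990272522], [0.786300003528595, -0.11819999665021896], [0.2743000090122223, -0.11590000241994858]]
```

View pics/crop0.png

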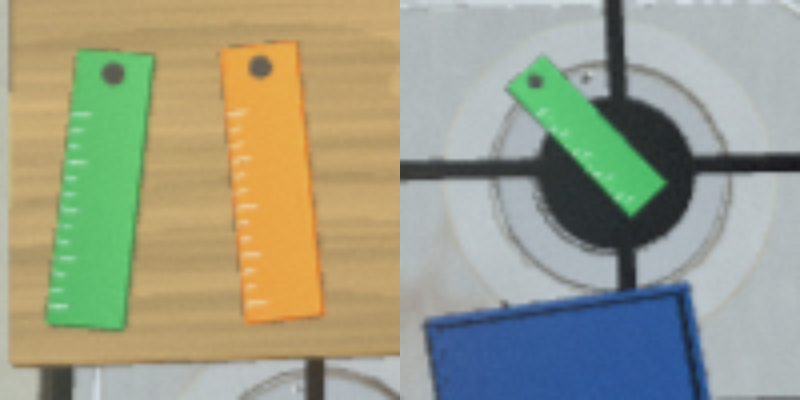

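Left crop: the big rule on the board, 140 x 40 mm at z about 0.064, with its dot at the far end. That is the target. The right crop is about 98 x 36 mm on the grate, so it is the look-alike. Next I'll refine the board edge and check obstacle heights.

Run:
```python
import numpy as np
from h import pts
for n in ['top','scene']:
    p=dict(np.load(f'/tmp/{n}0.npz')); P,u,v=pts(p)
    b=(abs(P[:,2]-.0605)<.0035)&(P[:,0]<.8)&(P[:,0]>.4)
    for y in [.21,.18,.14,.05,-.02]:
        q=P[b&(abs(P[:,1]-y)<.008)]; print(n,y,np.round(np.percentile(q[:,0],[0,1,99,100]),4),'z',np.round(np.median(q[:,2]),4))
    for nm,x0,x1,y0,y1 in [('path',.2,.66,.24,.62),('board',.47,.74,-.04,.23),('front',.3,.46,-.05,.25),('tray',.38,.62,-.28,-.1),('beh',.6,.75,.13,.22),('grate',.42,.46,.1,.25)]:
        q=P[(P[:,0]>x0)&(P[:,0]<x1)&(P[:,1]>y0)&(P[:,1]<y1)]; print(n,nm,np.round(np.percentile(q[:,2],[1,50,99,100]),3))
    q=P[(P[:,0]>.6)&(P[:,0]<.72)&(P[:,1]>.13)&(P[:,1]<.22)]
    hz=q[(q[:,0]>.64)]; print(n,'board z behind rule',np.round([hz[:,2].mean(),hz[:,2].std()],4))
```

```text
top 0.21 [0.4694 0.4734 0.7334 0.7368] z 0.0592
top 0.18 [0.4709 0.4729 0.7354 0.738 ] z 0.0605
top 0.14 [0.472  0.474  0.7347 0.7371] z 0.0591
top 0.05 [0.4723 0.4743 0.7367 0.7398] z 0.0592
top -0.02 [0.4729 0.4768 0.7372 0.7404] z 0.0593
top path [-0.041 -0.036  0.151  0.204]
top board [0.054 0.059 0.074 0.078]
top front [-0.05  -0.036  0.001  0.004]
top tray [-0.042  0.003  0.023  0.026]
top beh [0.055 0.059 0.066 0.068]
top grate [-0.054 -0.037 -0.002 -0.001]
top board z behind rule [0.059  0.0015]
scene 0.21 [0.4697 0.4729 0.7352 0.7375] z 0.0602
scene 0.18 [0.4706 0.4722 0.7377 0.7388] z 0.0606
scene 0.14 [0.4703 0.4735 0.7363 0.7386] z 0.0602
scene 0.05 [0.4721 0.4752 0.7383 0.7404] z 0.0601
scene -0.02 [0.4729 0.4752 0.7389 0.7415] z 0.06
scene path [-0.038 -0.035  0.103  0.119]
scene board [-0.038  0.06   0.074  0.078]
scene front [-0.048 -0.034  0.002  0.005]
scene tray [-0.04   0.004  0.023  0.026]
scene beh [-0.038  0.06   0.067  0.069]
scene grate [-0.052 -0.034 -0.     0.002]
scene board z behind rule [0.0584 0.0135]
```

Board front edge is x ≈ 0.470 at y ≈ 0.18, with the top at z ≈ 0.060. The rule's near end is at 0.4875, so I need about 57 mm of travel towards the robot. I'll push it from behind its far end with the nearly shut fingers.

```bash
python3 -m crank '[{"offset":[-0.035,0,0],"spin":-0.14},{"offset":[-0.035,0,0],"spin":-0.131},{"offset":[0,-0.035,-0.028],"spin":0},{"offset":[0,-0.035,-0.028],"spin":0},{"offset":[0,-0.035,-0.028],"spin":0},{"offset":[0,-0.035,-0.028],"spin":0},{"offset":[0,-0.035,-0.028],"spin":0},{"offset":[0,-0.035,-0.028],"spin":0},{"offset":[0,-0.035,-0.028],"spin":0},{"offset":[0,-0.035,-0.028],"spin":0},{"offset":[0,-0.035,-0.028],"spin":0},{"offset":[0,-0.035,-0.028],"spin":0}]' 0.010
```

```text
time_s: 1.65
position: [0.5479, 0.2675, 0.4749]
tcp_rot: [[0.0, -0.995, 0.1], [0.0, 0.1, 0.995], [-1.0, -0.0, 0.0]]
force: [-0.2, -0.7, -0.3]
opening: 0.124
```

```bash
python3 -m crank '[{"offset":[0.02,-0.038,-0.029],"spin":0},{"offset":[0.02,-0.038,-0.029],"spin":0},{"offset":[0.02,-0.037,-0.028],"spin":0},{"offset":[0.045,0,0],"spin":0},{"offset":[0.045,0,0],"spin":0},{"offset":[0.03,0,0],"spin":0},{"offset":[0.02,0,0],"spin":0},{"offset":[0.01,0,0],"spin":0},{"offset":[0,0,0],"spin":0}]'
python3 - <<'E'
from h import *
for n in ['top','wrist']: cap(n,n+'1.png')
print(bot.read_state()['position'],bot.read_state()['force'])
E
```

```text
time_s: 2.55
position: [0.6475, 0.1748, 0.2649]
tcp_rot: [[-0.003, -0.995, 0.1], [-0.0, 0.1, 0.995], [-1.0, 0.003, -0.001]]
force: [-0.4, 0.2, 0.1]
opening: 0.114
[0.64840151 0.17496177 0.26741024] [-0.55106663  0.18709654  0.24090652]
```

View pics/wrist1.png

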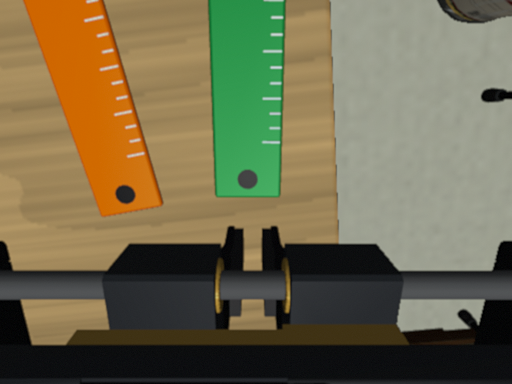

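View pics/top1.png

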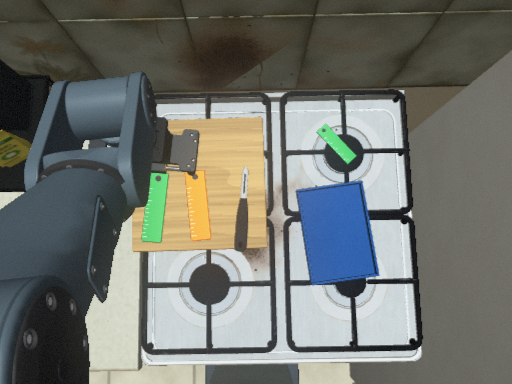

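The wrist picture shows the shut fingers (cols 228–278, row 260) centred behind the rule's far end (cols 215–283, row 195), with a clear gap. I'll go down to just above the board.

```bash
python3 -m crank '[{"offset":[0.010,0,-0.003],"spin":0},{"offset":[0.006,0,0],"spin":0},{"offset":[0.003,0,0],"spin":0},{"offset":[0,0,0],"spin":0},{"offset":[0,0,0],"spin":0},{"offset":[0,0,0],"spin":0}]'
python3 -m crank '[{"offset":[0.001,0,0],"spin":0},{"offset":[0,0,0],"spin":0}]'
python3 -m crank '[{"offset":[0.001,0,0],"spin":0},{"offset":[0,0,0],"spin":0}]'
```

```text
time_s: 3.25
position: [0.6477, 0.1719, 0.2476]
tcp_rot: [[0.001, -0.995, 0.1], [0.0, 0.1, 0.995], [-1.0, -0.001, 0.0]]
force: [-0.1, -0.7, 0.6]
opening: 0.115
time_s: 3.45
position: [0.6476, 0.1719, 0.2464]
tcp_rot: [[0.0, -0.995, 0.1], [0.0, 0.1, 0.995], [-1.0, -0.0, 0.0]]
force: [-0.4, 0.1, -0.4]
opening: 0.117
time_s: 3.65
position: [0.6475, 0.1718, 0.2453]
tcp_rot: [[-0.0, -0.995, 0.1], [-0.0, 0.1, 0.995], [-1.0, 0.0, -0.0]]
force: [-0.8, -0.6, -0.8]
opening: 0.111
```

```bash
for i in 1; do python3 -m crank '[{"offset":[0.001,0,0],"spin":0},{"offset":[0,0,0],"spin":0}]'; done
python3 -m crank '[{"offset":[0.001,0,0],"spin":0},{"offset":[0,0,0],"spin":0}]'
python3 -m crank '[{"offset":[0.001,0,0],"spin":0},{"offset":[0,0,0],"spin":0}]'
```

```text
time_s: 3.85
position: [0.6475, 0.1718, 0.2442]
tcp_rot: [[-0.0, -0.995, 0.1], [-0.0, 0.1, 0.995], [-1.0, 0.0, -0.0]]
force: [0.2, -0.3, -0.6]
opening: 0.116
time_s: 4.05
position: [0.6475, 0.1718, 0.2432]
tcp_rot: [[-0.0, -0.995, 0.1], [-0.0, 0.1, 0.995], [-1.0, 0.0, -0.0]]
force: [0.7, 0.1, -0.7]
opening: 0.115
time_s: 4.25
position: [0.6476, 0.1719, 0.2427]
tcp_rot: [[0.0, -0.995, 0.1], [0.0, 0.1, 0.995], [-1.0, -0.0, 0.0]]
force: [-0.6, -1.0, 2.1]
opening: 0.115
```

Board touched at TCP z = 0.2427 (tip 0.0607, as expected). Raising 1 mm, then pushing most of the way.

```bash
python3 -m crank '[{"offset":[-0.0015,0,0],"spin":0},{"offset":[0,0.007,0],"spin":0},{"offset":[0,0.007,0],"spin":0},{"offset":[0,0.007,0],"spin":0},{"offset":[0,0.007,0],"spin":0},{"offset":[0,0.007,0],"spin":0},{"offset":[0,0.006,0],"spin":0},{"offset":[0,0.004,0],"spin":0},{"offset":[0,0.003,0],"spin":0},{"offset":[0,0,0],"spin":0},{"offset":[0,0,0],"spin":0}]'
cat > m.py <<'E'
from h import *
import sys
tag=sys.argv[1]
for n in ['top','scene']:
    p=cap(n,n+tag+'.png')
    hsv=cv2.cvtColor(p['pixels'],cv2.COLOR_BGR2HSV)
    P,u,v=pts(p); h=hsv[v,u]
    m=(h[:,0]>45)&(h[:,0]<85)&(h[:,1]>90)&(P[:,2]>.05)&(P[:,1]>.1)&(P[:,1]<.26)&(P[:,0]<.75)
    Q=P[m]; print(n,m.sum())
    if m.sum()>50:
        r=cv2.minAreaRect(Q[:,:2].astype(np.float32)); print(np.round(r[0],4),np.round(r[1],4),round(r[2],2)); print(np.round(cv2.boxPoints(r),4).tolist(),np.round(np.percentile(Q[:,2],[2,50,98]),4))
E
python3 m.py 2
```

```text
time_s: 5.35
position: [0.5999, 0.1766, 0.2439]
tcp_rot: [[0.0, -0.995, 0.1], [0.0, 0.1, 0.995], [-1.0, -0.0, 0.0]]
force: [-0.5, -0.1, 0.2]
opening: 0.113
top 978
[0.5065 0.1543] [0.1004 0.1225] 84.51
[[0.4408000111579895, 0.11020000278949738], [0.5626999735832214, 0.09849999845027924], [0.5723000168800354, 0.19840000569820404], [0.4503999948501587, 0.210099995136261]] [0.0604 0.0636 0.0671]
scene 1342
[0.5072 0.1951] [0.0556 0.1158] 85.97
[[0.44749999046325684, 0.17149999737739563], [0.5629000067710876, 0.16339999437332153], [0.5667999982833862, 0.21879999339580536], [0.4514000117778778, 0.22689999639987946]] [0.0625 0.0653 0.0682]
```

View pics/top2.png

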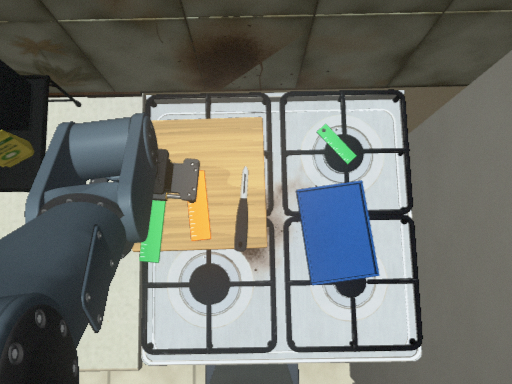

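View pics/scene2.png

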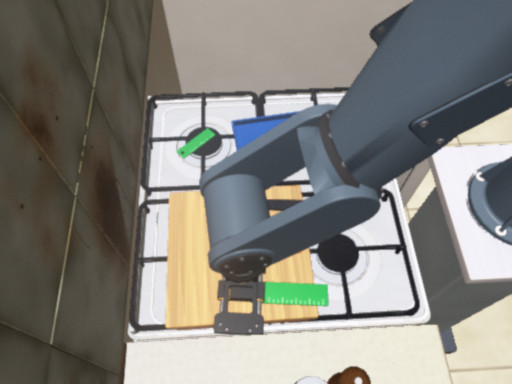

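Near end now at x ≈ 0.449 (top image row ≈ 262), so about 21 mm overhang. Pushing 20 mm more.

```bash
python3 -m crank '[{"offset":[0,0.005,0],"spin":0},{"offset":[0,0.006,0],"spin":0},{"offset":[0,0.005,0],"spin":0},{"offset":[0,0.003,0],"spin":0},{"offset":[0,0.001,0],"spin":0},{"offset":[0,0,0],"spin":0},{"offset":[0,0,0],"spin":0},{"offset":[0,-0.015,0],"spin":0},{"offset":[-0.02,-0.005,0],"spin":0},{"offset":[-0.045,0,0],"spin":0},{"offset":[-0.045,0,0],"spin":0}]'
python3 -m crank '[{"offset":[-0.03,0.0,0],"spin":0},{"offset":[0,0.045,0],"spin":0},{"offset":[0,0.045,0],"spin":0},{"offset":[0,0.03,0],"spin":0},{"offset":[0,0,0],"spin":0}]' 0.075
python3 m.py 3
```

```text
time_s: 6.55
position: [0.5998, 0.1764, 0.3539]
tcp_rot: [[-0.003, -0.995, 0.1], [-0.0, 0.1, 0.995], [-1.0, 0.003, -0.001]]
force: [0.8, 1.1, -0.0]
opening: 0.113
time_s: 7.05
position: [0.4759, 0.1889, 0.3836]
tcp_rot: [[-0.006, -0.995, 0.098], [-0.001, 0.098, 0.995], [-1.0, 0.006, -0.001]]
force: [-0.5, 0.8, 0.1]
opening: 0.483
top 380
[0.5024 0.1574] [0.1418 0.0776] 7.76
[[0.4268999993801117, 0.18629999458789825], [0.4374000132083893, 0.10939999669790268], [0.5777999758720398, 0.12849999964237213], [0.567300021648407, 0.2054000049829483]] [0.0602 0.0638 0.0675]
scene 877
[0.5304 0.2113] [0.0925 0.0799] 82.78
[[0.48500001430511475, 0.1703999936580658], [0.5641999840736389, 0.16030000150203705], [0.5758000016212463, 0.25209999084472656], [0.4966000020503998, 0.2621999979019165]] [0.0628 0.0653 0.0685]
```

View pics/top3.png

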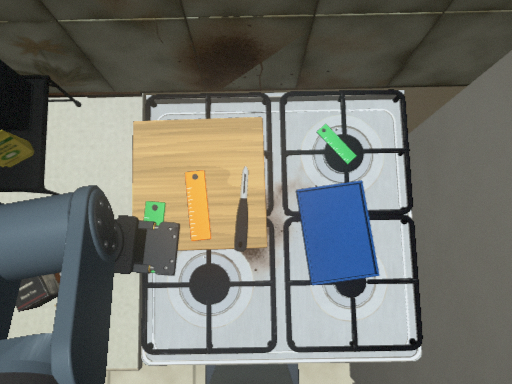

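View pics/scene3.png

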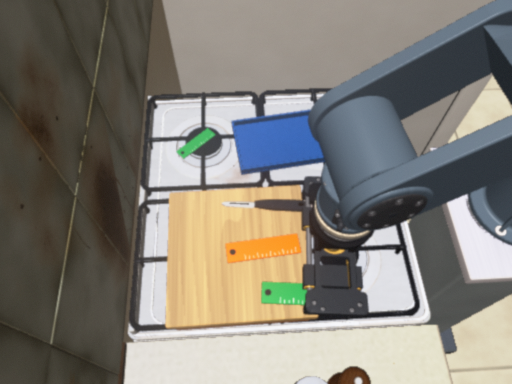

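Run:
```python
from h import *
for n in ['top','wrist']:
    p=cap(n,n+'4.png')
    hsv=cv2.cvtColor(p['pixels'],cv2.COLOR_BGR2HSV)
    m=cv2.inRange(hsv,(45,90,40),(85,255,255))
    k,lab,st,ce=cv2.connectedComponentsWithStats(m)
    for i in range(1,k):
        if st[i,4]<100: continue
        mm=lab==i
        P,u,v=pts(p,mm); 
        if len(P)<50: print(n,st[i],'nodepth');continue
        P=P[(abs(P[:,2]-.064)<.012)]
        if len(P)<50: continue
        r=cv2.minAreaRect(P[:,:2].astype(np.float32)); print(n,st[i],np.round(r[0],4),np.round(r[1],4),round(r[2],2)); print(np.round(cv2.boxPoints(r),4).tolist(),np.round(np.percentile(P[:,2],[2,50,98]),4))
s=bot.read_state(); print(s['position'],s['opening'])
```

```text
top [144 201  21  20 298] [0.5493 0.1808] [0.0391 0.0362] 83.41
[[0.5289999842643738, 0.16339999437332153], [0.5649999976158142, 0.15929999947547913], [0.5695000290870667, 0.1981000006198883], [0.5335000157356262, 0.20229999721050262]] [0.0605 0.0637 0.0667]
wrist [ 232  124   43  134 5007] [0.4968 0.185 ] [0.0397 0.1383] 83.67
[[0.42590001225471497, 0.1729000061750412], [0.5633000135421753, 0.15760000050067902], [0.5677000284194946, 0.19709999859333038], [0.4302000105381012, 0.21230000257492065]] [0.0638 0.0654 0.0668]
[0.48179113 0.18854677 0.38423222] 0.6660385840935914
```

View pics/wrist4.png

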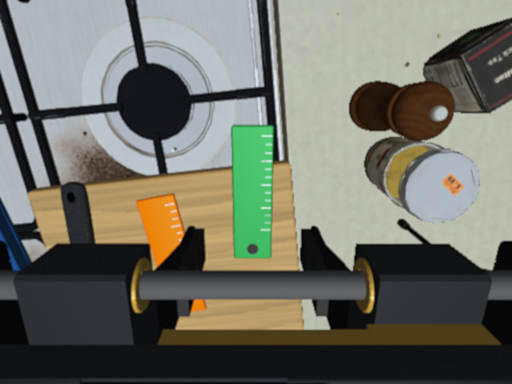

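The wrist picture shows the whole rule: near end at (253,125), board edge crossing it at row ≈166, far end at row 257. That puts the overhang at about 42 mm, which is in range. The measured centre is (0.497, 0.185) with size 138 x 40 mm. I'll pinch 19 mm from the near end, across its width.

```bash
python3 -m crank '[{"offset":[0,0.02,-0.001],"spin":0},{"offset":[0,0.015,0],"spin":0},{"offset":[0.03,0,0],"spin":0},{"offset":[0.04,0,0],"spin":0},{"offset":[0.03,0,0],"spin":0},{"offset":[0.02,0,0],"spin":0},{"offset":[0,0,0],"spin":0},{"offset":[0,0,0],"spin":0}]' 0.075
python3 - <<'E'
from h import *
cap('wrist','wrist5.png'); s=bot.read_state(); print(s['position'],s['opening'],s['force'])
E
```

```text
time_s: 8.05
position: [0.4467, 0.191, 0.2636]
tcp_rot: [[0.0, -0.995, 0.1], [-0.0, 0.1, 0.995], [-1.0, -0.0, 0.0]]
force: [0.2, 0.7, -0.1]
opening: 0.865
[0.44673112 0.1910668  0.26433406] 0.8597674452723885 [-0.29428884 -0.18537937 -0.0839341 ]
```

View pics/wrist5.png

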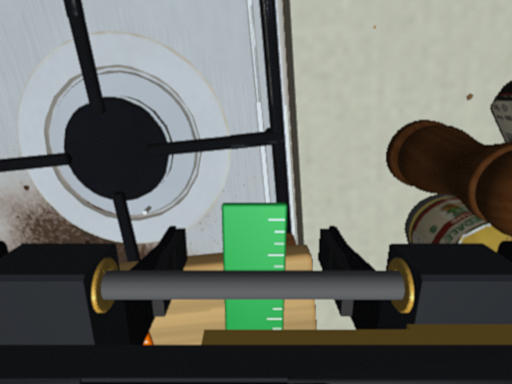

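The rule's near end (cols 222–287) sits centred between the fingers (about cols 183 and 322). Going down, then closing.

```bash
python3 -m crank '[{"offset":[0.01,0,0],"spin":0},{"offset":[0.009,0,0],"spin":0},{"offset":[0.005,0,0],"spin":0},{"offset":[0,0,0],"spin":0},{"offset":[0,0,0],"spin":0}]'
python3 -m crank '[{"offset":[0,0,0],"spin":0},{"offset":[0,0,0],"spin":0},{"offset":[0,0,0],"spin":0},{"offset":[0,0,0],"spin":0},{"offset":[0,0,0],"spin":0},{"offset":[0,0,0],"spin":0},{"offset":[0,0,0],"spin":0},{"offset":[0,0,0],"spin":0}]' 0.03
```

```text
time_s: 8.6
position: [0.4454, 0.1911, 0.2398]
tcp_rot: [[-0.0, -0.995, 0.1], [-0.0, 0.1, 0.995], [-1.0, 0.0, -0.0]]
force: [-0.0, 0.0, -0.7]
opening: 0.865
time_s: 9.4
position: [0.4455, 0.1911, 0.2399]
tcp_rot: [[0.0, -0.995, 0.1], [-0.0, 0.1, 0.995], [-1.0, -0.0, -0.0]]
force: [-0.3, 0.9, 0.9]
opening: 0.453
```

Opening stopped at 39.4 mm, so it is gripping the rule's width. Lifting gently.

```bash
python3 -m crank '[{"offset":[0,0,0],"spin":0},{"offset":[-0.004,0,0],"spin":0},{"offset":[-0.008,0,0],"spin":0},{"offset":[-0.012,0,0],"spin":0},{"offset":[-0.012,0,0],"spin":0},{"offset":[-0.012,0,0],"spin":0},{"offset":[-0.012,0,0],"spin":0},{"offset":[-0.012,0,0],"spin":0},{"offset":[-0.012,0,0],"spin":0},{"offset":[-0.006,0,0],"spin":0},{"offset":[0,0,0],"spin":0}]' 0.0
python3 - <<'E'
from h import *
for n in ['top','scene','wrist']:
    p=cap(n,n+'6.png')
    hsv=cv2.cvtColor(p['pixels'],cv2.COLOR_BGR2HSV)
    m=cv2.inRange(hsv,(45,90,40),(85,255,255))
    k,lab,st,ce=cv2.connectedComponentsWithStats(m)
    for i in range(1,k):
        if st[i,4]<100: continue
        P,u,v=pts(p,lab==i)
        P=P[(P[:,2]>.03)&(P[:,1]<.3)&(P[:,1]>.05)]
        if len(P)<50: continue
        A=np.c_[P[:,:2],np.ones(len(P))]; c=np.linalg.lstsq(A,P[:,2],rcond=None)[0]
        r=cv2.minAreaRect(P[:,:2].astype(np.float32)); print(n,st[i],np.round(r[0],4),np.round(r[1],4),round(r[2],2),'zplane',np.round(c,4),np.round(np.percentile(P[:,2],[2,50,98]),4))
E
```

```text
time_s: 10.5
position: [0.4456, 0.1912, 0.3312]
tcp_rot: [[0.003, -0.995, 0.1], [0.001, 0.1, 0.995], [-1.0, -0.003, 0.001]]
force: [0.3, 0.8, -0.5]
opening: 0.452
top [129 194  26  49 955] [0.5235 0.1702] [0.0665 0.0873] 84.96 zplane [-0.076  -0.2449  0.2402] [0.1524 0.1551 0.158 ]
scene [ 262  265   64   25 1396] [0.5191 0.1953] [0.0606 0.0995] 81.59 zplane [-0.0421  0.2819  0.1262] [0.1532 0.1557 0.1591]
wrist [ 215  220   75   52 3682] [0.4621 0.1818] [0.0468 0.1076] 67.12 zplane [-0.483   0.081   0.3542] [0.1534 0.1554 0.1585]
wrist [ 219  299   68   31 1979] [0.4574 0.1878] [0.0393 0.0809] 85.23 zplane [-0.9388  0.108   0.5923] [0.1541 0.1553 0.2347]
```

View pics/scene6.png

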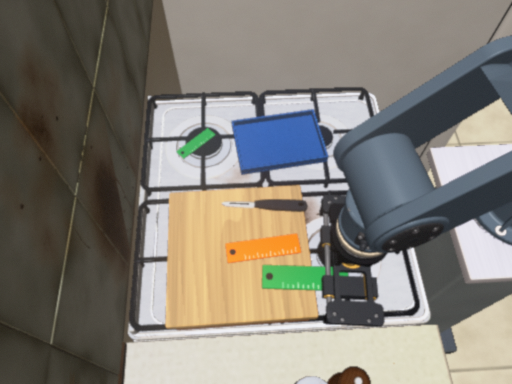

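View pics/wrist6.png

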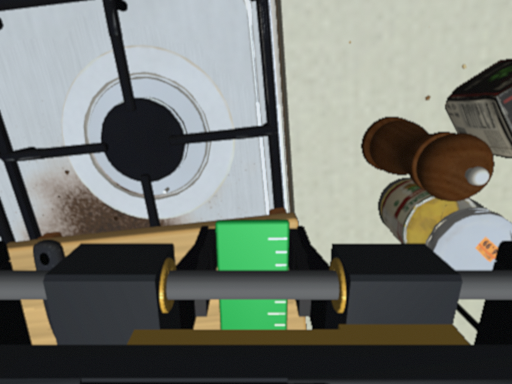

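The rule is level and held (top at z ≈ 0.155, both cameras agree), and the orange rule and peeler have not moved. Next: turn to the tray's heading and carry it over.

```bash
python3 -m crank '[{"offset":[-0.01,0,0],"spin":-0.075},{"offset":[0,0,0],"spin":-0.075},{"offset":[0,0,0],"spin":-0.075},{"offset":[0,0.004,-0.02],"spin":0},{"offset":[0,0.004,-0.03],"spin":0},{"offset":[0,0.004,-0.035],"spin":0},{"offset":[0,0.004,-0.04],"spin":0},{"offset":[0,0.004,-0.04],"spin":0},{"offset":[0,0.004,-0.04],"spin":0},{"offset":[0,0.004,-0.04],"spin":0},{"offset":[0,0.004,-0.04],"spin":0},{"offset":[0,0.004,-0.04],"spin":0}]'
python3 -m crank '[{"offset":[0,0.004,-0.035],"spin":0},{"offset":[0,0.004,-0.02],"spin":0},{"offset":[0,0.003,-0.005],"spin":0},{"offset":[0,0,0],"spin":0},{"offset":[0,0,0],"spin":0}]'
cat > g.py <<'E'
from h import *
import sys
s=bot.read_state(); print(np.round(s['position'],4),round(s['opening'],3),np.round(s['force'],1))
for n in ['top','scene','wrist']:
    p=cap(n,n+sys.argv[1]+'.png')
    hsv=cv2.cvtColor(p['pixels'],cv2.COLOR_BGR2HSV)
    m=cv2.inRange(hsv,(45,90,40),(85,255,255))
    k,lab,st,ce=cv2.connectedComponentsWithStats(m)
    for i in range(1,k):
        if st[i,4]<100: continue
        P,u,v=pts(p,lab==i)
        P=P[(P[:,2]>-.01)&(P[:,1]<.3)]
        if len(P)<50: continue
        r=cv2.minAreaRect(P[:,:2].astype(np.float32)); print(n,st[i],np.round(r[0],4),np.round(r[1],4),round(r[2],2),np.round(np.percentile(P[:,2],[2,50,98]),4)); print(np.round(cv2.boxPoints(r),3).tolist())
E
python3 g.py 7
```

```text
time_s: 11.85
position: [0.45, -0.1375, 0.3392]
tcp_rot: [[-0.001, -0.992, -0.125], [0.001, -0.125, 0.992], [-1.0, 0.001, 0.001]]
force: [1.2, 0.6, -1.4]
opening: 0.449
time_s: 12.35
position: [0.4464, -0.1956, 0.3394]
tcp_rot: [[-0.002, -0.992, -0.125], [0.002, -0.125, 0.992], [-1.0, 0.001, 0.002]]
force: [-0.8, -0.2, -1.3]
opening: 0.448
[ 0.4464 -0.1956  0.3394] 0.448 [-0.8 -0.2 -1.3]
top [317 124  40  41 565] [ 0.6953 -0.2002] [0.0967 0.0286] 41.09 [-0.0008  0.0025  0.0059]
[[0.6489999890327454, -0.22100000083446503], [0.6679999828338623, -0.24300000071525574], [0.7409999966621399, -0.17900000512599945], [0.722000002861023, -0.15800000727176666]]
top [ 334  189   32   52 1065] [ 0.5285 -0.1877] [0.1006 0.1164] 8.94 [0.1601 0.1629 0.1667]
[[0.4699999988079071, -0.1379999965429306], [0.4880000054836273, -0.2529999911785126], [0.5870000123977661, -0.2370000034570694], [0.5690000057220459, -0.12200000137090683]]
scene [249  87  58  23 850] [ 0.5105 -0.2298] [0.2426 0.1135] 86.66 [0.1614 0.1641 0.1676]
[[0.44699999690055847, -0.3479999899864197], [0.5600000023841858, -0.35400000214576
[... 202 characters left out ...]
, -0.21799999475479126], [0.6690000295639038, -0.2409999966621399], [0.7419999837875366, -0.17800000309944153], [0.7229999899864197, -0.15600000321865082]]
wrist [ 215  220   75   52 3676] [ 0.4841 -0.203 ] [0.0458 0.146 ] 81.22 [0.1632 0.165  0.1688]
[[0.40799999237060547, -0.21400000154972076], [0.5529999732971191, -0.2370000034570694], [0.5600000023841858, -0.19099999964237213], [0.41499999165534973, -0.16899999976158142]]
wrist [ 219  299   69   31 2011] [ 0.5108 -0.1921] [0.0417 0.1854] 88.03 [0.1635 0.1649 0.2444]
[[0.4169999957084656, -0.20999999344348907], [0.6029999852180481, -0.2160000056028366], [0.6039999723434448, -0.17399999499320984], [0.4189999997615814, -0.1679999977350235]]
```

View pics/scene7.png

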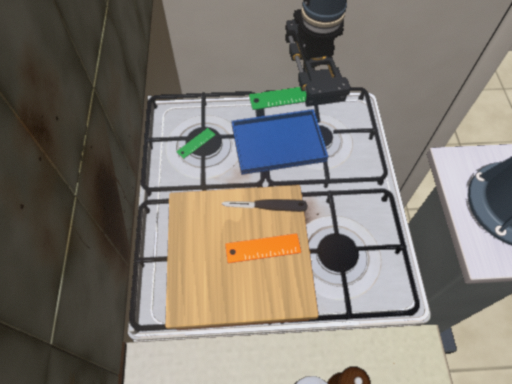

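View pics/top7.png

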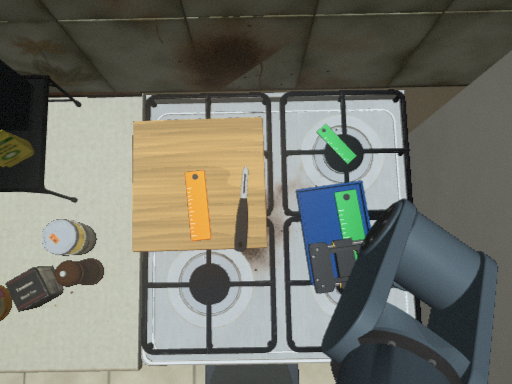

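View pics/wrist7.png

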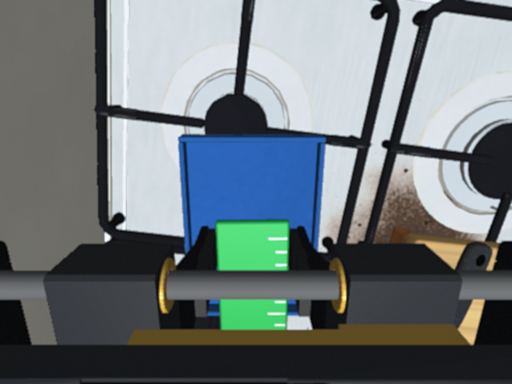

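The rule is level above the tray. In the wrist picture it is centred (cols 217–290 against tray cols 180–325) and parallel to the tray. Lowering in.

```bash
python3 -m crank '[{"offset":[0.01,-0.003,0],"spin":0},{"offset":[0.02,-0.002,0],"spin":0},{"offset":[0.02,0,0],"spin":0},{"offset":[0.02,0,0],"spin":0},{"offset":[0.02,0,0],"spin":0},{"offset":[0.02,0,0],"spin":0},{"offset":[0.015,0,0],"spin":0},{"offset":[0.01,0,0],"spin":0},{"offset":[0.003,0,0],"spin":0},{"offset":[0,0,0],"spin":0},{"offset":[0,0,0],"spin":0}]'
python3 g.py 8
```

```text
time_s: 13.6
position: [0.4521, -0.1962, 0.2023]
tcp_rot: [[0.001, -0.992, -0.125], [-0.001, -0.125, 0.992], [-1.0, -0.001, -0.001]]
force: [-0.6, 0.0, 0.5]
opening: 0.448
[ 0.4521 -0.1962  0.2023] 0.448 [-0.6  0.   0.5]
top [317 124  40  41 570] [ 0.6951 -0.1998] [0.0969 0.029 ] 41.87 [-0.0007  0.0025  0.006 ]
[[0.6489999890327454, -0.22100000083446503], [0.6690000295639038, -0.24300000071525574], [0.7409999966621399, -0.17800000309944153], [0.7210000157356262, -0.15700000524520874]]
scene [177 128  39  30 433] [ 0.695  -0.1973] [0.0991 0.03  ] 41.58 [0.0001 0.0032 0.0063]
[[0.6480000019073486, -0.21899999678134918], [0.6679999828338623, -0.2409999966621399], [0.7419999837875366, -0.17599999904632568], [0.722000002861023, -0.15299999713897705]]
scene [247 128  50  21 660] [ 0.5165 -0.155 ] [0.1081 0.1019] 7.19 [0.0243 0.0271 0.0318]
[[0.4569999873638153, -0.11100000143051147], [0.4690000116825104, -0.21199999749660492], [0.5770000219345093, -0.19900000095367432], [0.5640000104904175, -0.09799999743700027]]
wrist [ 215  220   75   52 3690] [ 0.447  -0.2002] [0.0579 0.0428] 7.67 [0.0262 0.0278 0.0321]
[[0.41499999165534973, -0.18299999833106995], [0.42100000381469727, -0.22499999403953552], [0.4790000021457672, -0.21799999475479126], [0.4729999899864197, -0.17499999701976776]]
wrist [ 219  299   68   31 1975] [ 0.4644 -0.1969] [0.0812 0.0393] 8.31 [0.0266 0.0278 0.1073]
[[0.42100000381469727, -0.18299999833106995], [0.4269999861717224, -0.22200000286102295], [0.5070000290870667, -0.20999999344348907], [0.5019999742507935, -0.1720000058412552]]
```

View pics/top8.png

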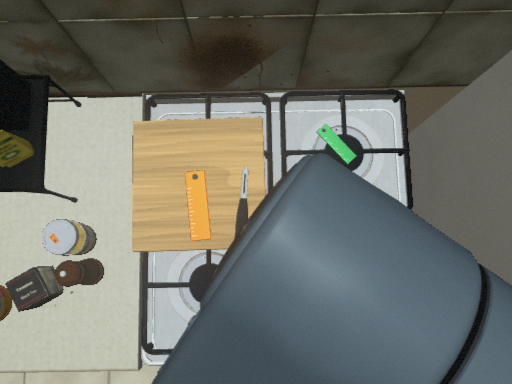

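View pics/scene8.png

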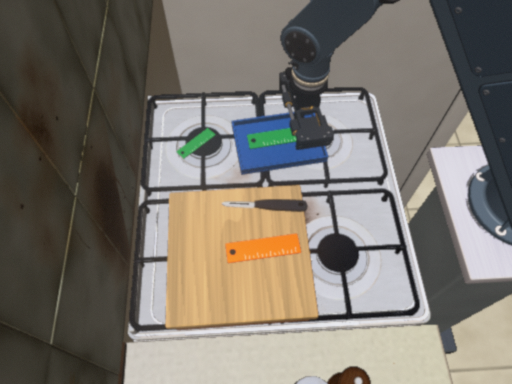

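Inside the walls in the scene view (rule at (272,138), tray spanning cols 233–327). Final approach in small steps until it touches the floor.

```bash
python3 -m crank '[{"offset":[0.005,0,0],"spin":0},{"offset":[0.004,0,0],"spin":0},{"offset":[0.003,0,0],"spin":0},{"offset":[0,0,0],"spin":0},{"offset":[0,0,0],"spin":0}]'
python3 -m crank '[{"offset":[0.001,0,0],"spin":0},{"offset":[0,0,0],"spin":0},{"offset":[0,0,0],"spin":0}]'
python3 -m crank '[{"offset":[0.001,0,0],"spin":0},{"offset":[0,0,0],"spin":0},{"offset":[0,0,0],"spin":0}]'
```

```text
time_s: 14.25
position: [0.4518, -0.1962, 0.1896]
tcp_rot: [[-0.0, -0.992, -0.125], [0.0, -0.125, 0.992], [-1.0, 0.0, 0.0]]
force: [-0.2, -0.3, 0.4]
opening: 0.45
time_s: 14.55
position: [0.4519, -0.1962, 0.1889]
tcp_rot: [[0.0, -0.992, -0.125], [-0.0, -0.125, 0.992], [-1.0, -0.0, -0.0]]
force: [-0.0, 0.4, -0.2]
opening: 0.452
time_s: 14.85
position: [0.4519, -0.1962, 0.1878]
tcp_rot: [[-0.0, -0.992, -0.125], [0.0, -0.125, 0.992], [-1.0, 0.0, 0.0]]
force: [-0.0, -0.6, -0.2]
opening: 0.453
```

```bash
python3 -m crank '[{"offset":[0.001,0,0],"spin":0},{"offset":[0,0,0],"spin":0},{"offset":[0,0,0],"spin":0}]'
```

```text
time_s: 15.15
position: [0.4518, -0.1961, 0.1876]
tcp_rot: [[0.0, -0.992, -0.125], [-0.0, -0.125, 0.992], [-1.0, -0.0, -0.0]]
force: [-0.4, 0.6, 7.3]
opening: 0.45
```

Tips touched the tray floor (7 N up at tip z = 0.0056), so the rule is about 3 mm above it. I'll relieve the press and let go.

```bash
python3 -m crank '[{"offset":[-0.001,0,0],"spin":0},{"offset":[0,0,0],"spin":0}]'
python3 -m crank '[{"offset":[0,0,0],"spin":0},{"offset":[0,0,0],"spin":0},{"offset":[0,0,0],"spin":0},{"offset":[0,0,0],"spin":0},{"offset":[0,0,0],"spin":0},{"offset":[0,0,0],"spin":0},{"offset":[0,0,0],"spin":0},{"offset":[0,0,0],"spin":0}]' 0.06
python3 -m crank '[{"offset":[-0.005,0,0],"spin":0},{"offset":[-0.015,0,0],"spin":0},{"offset":[-0.03,0,0],"spin":0},{"offset":[-0.04,0,0],"spin":0},{"offset":[-0.04,0,0],"spin":0},{"offset":[-0.04,0,0],"spin":0},{"offset":[-0.02,0,0],"spin":0},{"offset":[0,0,0],"spin":0}]'
python3 g.py 9
```

```text
time_s: 15.35
position: [0.4519, -0.1962, 0.188]
tcp_rot: [[0.0, -0.992, -0.125], [-0.0, -0.125, 0.992], [-1.0, -0.0, -0.0]]
force: [-0.7, -0.1, -0.2]
opening: 0.455
time_s: 16.15
position: [0.4519, -0.1962, 0.1879]
tcp_rot: [[-0.0, -0.992, -0.125], [-0.0, -0.125, 0.992], [-1.0, 0.0, -0.0]]
force: [0.2, 1.2, -0.6]
opening: 0.69
time_s: 16.95
position: [0.4524, -0.1964, 0.3814]
tcp_rot: [[0.007, -0.992, -0.125], [-0.005, -0.125, 0.992], [-1.0, -0.006, -0.006]]
force: [0.6, 0.5, -0.4]
opening: 0.689
[ 0.4524 -0.1964  0.3814] 0.689 [ 0.6  0.5 -0.4]
top [317 124  40  41 566] [ 0.6952 -0.1999] [0.0971 0.0285] 41.15 [-0.0008  0.0026  0.0062]
[[0.6489999890327454, -0.22100000083446503], [0.6679999828338623, -0.24300000071525574], [0.7409999966621399, -0.17900000512599945], [0.722000002861023, -0.15700000524520874]]
top [321 198  25  39 654] [ 0.5276 -0.1601] [0.0834 0.0946] 8.77 [0.0054 0.009  0.2676]
[[0.4790000021457672, -0.11999999731779099], [0.49399998784065247, -0.21299999952316284], [0.5759999752044678, -0.20000000298023224], [0.5619999766349792, -0.10700000077486038]]
scene [177 128
[... 354 characters left out ...]
833106995, -0.17499999701976776], [0.4390000104904175, -0.21699999272823334], [0.5759999752044678, -0.1979999989271164], [0.5699999928474426, -0.15600000321865082]]
wrist [ 235  155   35  111 3547] [ 0.5037 -0.1912] [0.1393 0.0396] 7.98 [0.0087 0.0104 0.0118]
[[0.4320000112056732, -0.1809999942779541], [0.43700000643730164, -0.2199999988079071], [0.574999988079071, -0.20100000500679016], [0.5699999928474426, -0.16200000047683716]]
wrist [198 309  34  21 449] [ 0.6721 -0.2211] [0.0375 0.0286] 39.92 [0.002  0.0039 0.0054]
[[0.6489999890327454, -0.22200000286102295], [0.6669999957084656, -0.24400000274181366], [0.6959999799728394, -0.2199999988079071], [0.6769999861717224, -0.1979999989271164]]
```

View pics/scene9.png

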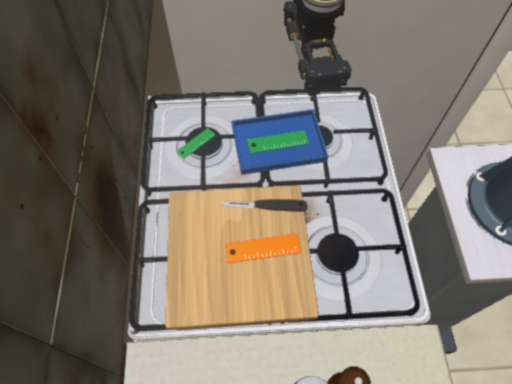

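View pics/wrist9.png

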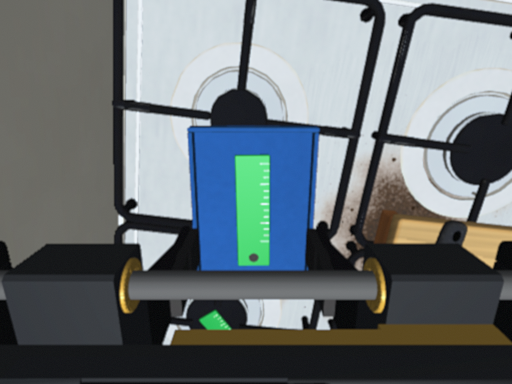

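The rule lies flat in the tray, with its top at z = 0.010, which is the floor plus 5 mm. It is central at wrist (253,210) and clear of the walls. Handing in.

```bash
python3 -m crank '[{"offset":[0,0,0],"spin":0},{"offset":[0,0,0],"spin":0},{"offset":[0,0,0],"spin":0}]'
python3 - <<'E'
from h import *
p=cap('scene')
for l in ['orange_rule_center','peeler']:
    r=bot.regions_of(l,p)[0]; P,_,_=pts(p,r['region']); print(l,round(r['p'],2),np.round(P.mean(0),3))
q=dict(np.load('/tmp/scene0.npz'))
d=cv2.absdiff(p['pixels'],q['pixels']).max(2); print('diff orange/peeler area',[(d[230:265,220:305]>40).sum(),(d[195:216,218:310]>40).sum()])
print(bot.hand_in())
E
```

```text
time_s: 17.4
position: [0.4518, -0.1961, 0.3768]
tcp_rot: [[-0.002, -0.992, -0.125], [0.001, -0.125, 0.992], [-1.0, 0.002, 0.002]]
force: [0.6, 1.1, 0.1]
opening: 0.689
orange_rule_center 0.92 [0.56  0.098 0.065]
peeler 0.62 [0.54  0.009 0.071]
diff orange/peeler area [np.int64(0), np.int64(0)]
the job is handed in; nothing more can be done
None
```

The green rule is in the blue tray, lying flat on the floor, and the job is handed in at about 17.5 s of the 51 s allowed.

- **Slide:** I pushed the rule towards the robot from behind its far end with the nearly shut fingers, until about 42 mm hung over the board's front edge.
- **Pinch and lift:** I gripped it across its width about 19 mm from the near end (the fingers stopped at 39 mm) and lifted it level.
- **Placing:** I turned it to the tray's heading and lowered it until the fingertips just touched the floor, at about 7 N. I then let go, so it settled the last 3 mm or so, and raised the arm clear.

**Last checks:**
- **Rule:** the wrist and scene cameras put its centre at about (0.504, -0.189), within 2 mm or so of the tray's measured centre. Its top is at z ≈ 0.010, so it lies flat.
- **Orange rule and peeler:** comparing the scene pictures from before and after shows no change in either one's area.
- **Disagreements:** the top camera's view of the rule was partly blocked by the arm at the end, so its fit of the rule was unusable. No other check failed.

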